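Set the iris of an upward-looking board camera, then release its shutter

ROBOT

A 6-joint arm with a two-finger parallel gripper is mounted at the origin on the work surface. World frame = base frame: x ahead of the robot, y to its left, z up, the work surface at z = 0. Lengths are in m, angles in degrees, forces in N, time in s.
With the tool pointing down it reaches from about 0.3 to 0.75 m from the base axis. Payload 8.5 kg.
Tool frame: the origin (TCP) lies at the very end of the fingers, on their centre line; the grasp point (between the pads) lies 19 mm behind it (env.pinch_z is the distance from the TCP to the grasp point, in m); z points along the fingers, y is the line along which they close (so a half turn about z gives the same grasp; the last joint's range is limited). The gripper opens to 85 mm and grips with 20 to 120 N. Pads are 22 mm wide; open, the fingers measure 114 mm over their backs; the gripper's body (76 mm by 85 mm) begins 54 mm behind the grasp point. The pads swing forward as they close: fully open they stand 13 mm farther back than shut.
Start: joints at [-87.966, 21.807, 74.336, -0, 83.858, -12.336], TCP at [0.136, -0.533, 0.231] pointing down, gripper open.
Joint ranges: [-178.18, 178.18], [-50.72, 133.34], [12.68, 142.11], [-81.47, 261.47], [9.98, 163.14], [-165.26, 165.26]. Speed limits (degrees/s): [136.94, 136.94, 180, 180, 180, 180].

INTERFACE

Orientations are given as a 3x3 rotation matrix whose columns are the frame's x, y, z axes.
In Python, from rig import env, viewer gives the robot as it stands.
- The arm moves only by the tool drive_tool, never from a script. Its argument "series" is a list of rows, each a list of 3 entries, a list of its own where there are three numbers: the shift along the tool's x, y, z in m, then the turn about the tool's z in degrees, then the finger opening in m, from 0 to 0.0854. A call has 1 to 20 rows; each row is the pose to reach, as a shift and turn from the pose commanded when the call began, along the tool's axes at that moment; what a row does not reach only later rows make up. A row lasts 1/10 s, in which the tool goes at most 50 mm and 8.59 degrees, less where a joint would pass 70% of its speed; a pose out of reach is approached as far as the arm can. A call with a gripper value outside its range is refused whole. The fingers move at their own pace and stop on an object; "newtons" is the grip in N (left out, the last holds). Time passes only in rows, so rows that repeat a pose let the fingers close. It gives the time, the measured TCP pose, the force, the opening and the grip force at its end, in the units of the state.
- env.observe(): the state, without advancing time (a new reading comes with each control period).
- viewer.get_image(name): name is "scene" or "top" or "wrist"; returns a dict with "img" (400x640x3 uint8, red, green, blue), "depth" (400x640 float32, m along the optical axis (not along the pixel's ray), 0 where there is no reading), "camera_matrix" (3x3 intrinsics, pixels), "rvec" (rotation vector, rad) and "tvec" (3), from world to camera coordinates, as OpenCV has them. Camera axes: x right, y down, z forward; pixel columns grow to the right and rows downward; lengths in m; the calibration is good to about 2 mm. A picture is of the moment at which its call begins.
- env.close_job(): hands the job in; it is judged then, once.
The state is a dict: "time_s": time; "q": joint angles; "qvel": joint speeds; "joint_efforts": joint torques, N m; "position": TCP position; "tool_rot": TCP orientation; "ft_force": force on the tool from outside, world axes, zero at the start; "wrist_torque": the same for the moment, N m; "grip_width": finger opening in m; "gripper_force": force on a finger pad.
Only numpy, scipy, OpenCV 4.12 (cv2) and the standard library are available. Lean on these libraries where they do the work, as an engineer would, in place of code of your own. Each camera call takes 0.05 s, during which the arm holds its last target. There are 200 camera calls.

TASK

Take a test exposure with the upward-looking inspection camera: gently push the iris lever round by its post until its pointer stands on the middle of the one long mark of the scale, and only then press the shutter button all the way in and let go of it. Push and press only: do not shift, tip or lift the camera, do not turn the scale, and leave everything else on the bench where it lies.

Things in the scene. Friction and masses are not known exactly. Their poses are not given: they have to be found in the camera images.
- camera: the camera: grey housing 240 x 240 mm, top 60 mm above the bench, 3 kg, standing loose on rubber feet (slides if pushed with over about 12 N). Origin under its centre, on the bench; x axis to its rear (away from the robot), y to its left, z up. On its top, about the vertical axis through its centre, lie the scale collar (105 mm radius, its face 65.5 mm above the bench) and the iris ring
- iris: black iris ring (47 mm radius, 80 mm above the bench, lens dome to 84 mm) with a steel lever along its -x axis: flat bar 10 mm wide, 69 to 76 mm above the bench, to 83.5 mm from the axis, then a thin pointer. Origin on its vertical axis, 60 mm above the bench. Turns 1.35 rad either way from the camera's -x; resists with 0.12 N m (1.5 N at the post), has no spring, stays where left
- post (a point): the middle of the upright steel post on the lever (delicate, not to be forced with over 12 N): round, 12 mm diameter, 78 mm from the ring's axis, top 114 mm above the bench (20 mm above this point). It starts 0.5 to 1.9 rad clockwise (seen from above) of the long mark, so it is pushed counter-clockwise
- pointer (a point): the tip of the lever's pointer (3.5 mm wide), 92 mm from the ring's axis, 70 mm above the bench
- long_mark (a point): point on the middle line of the long mark, 92 mm from the ring's axis, on the scale's face, 66 mm above the bench. The long mark is a black radial line 5 mm wide, 54 to 104.5 mm from the axis, in the middle of eight short ones (3 mm wide, 95 to 104.5 mm from the axis, 0.26 rad or 24 mm apart). The collar is clamped; where the mark stands differs each time
- shutter_top (a point): the middle of the top of the shutter button: round, 24 mm diameter, pale metal in a black round housing in the rear right corner of the camera's top, 92 mm behind and 92 mm to the right of the camera's centre. It is pressed straight down
- shutter (a joint): how far the shutter button is pressed in, m: 0 out, 0.006 fully in; its spring takes 5 N to push it fully in and brings it back
- cap: small black lens cap, 34 mm diameter, 13 mm high, lying on the camera housing's top, in the rear left corner; origin at its underside. Leave alone
- board: green circuit board 100 x 70 x 4 mm with components, lying at the camera's front left; origin under its centre. Leave alone
- driver: screwdriver with blue handle, 160 mm long, lying behind the camera; origin under its middle. Leave alone
- spool: steel reel, 60 mm diameter, 40 mm high, standing right of the camera; origin under its centre. Leave alone
- jar: small jar with lid, 48 mm diameter, 60 mm high, standing behind the camera; origin under its centre. Leave alone
- meter: yellow handheld multimeter, 85 x 160 x 43 mm, lying flat on the right of the bench; origin under its centre. Leave alone
- heatsink: finned aluminium heatsink, 70 x 45 x 30 mm, left of the camera; origin under its centre. Leave alone

How it is judged:
By the outcome, as a careful person would: the job done as asked, in the order asked, and still so for the second after the job is handed in, with the robot touching nothing.
It also fails if it takes over 54 s, if anything falls off the work surface, if the arm or the gripper's body presses on something with over 40 N, if the wrist force passes 120 N, or if a joint passes its speed limit or range.

## Working session

There is one attempt and no reset: what is moved stays moved. The work goes in short steps, Python scripts to look and compute and a tool call to move; the robot and the scene stay as the last step left them, time stands still between calls to the robot, and variables do not carry over. Pictures are saved under pics/ and viewed, at most 10 in all, crops included, and the job is handed in when it is done.

Besides the shell and the picture viewer there is one more tool, called after ">>>" as name([rows], argument=value, ...), one row to a line, values as JSON. drive_tool: Moves the arm, as the interface text tells. Its arguments: {"type":"object","properties":{"series":{"type":"array"},"newtons":{"type":"number"}},"required":["series"]}

```bash
mkdir -p pics
cat > h.py <<'E'
import numpy as np, cv2
from rig import env, viewer
def grab(n,save=None):
    d=viewer.get_image(n)
    if save: cv2.imwrite('pics/'+save,d['img'][:,:,::-1])
    return d
def cam(d):
    R=cv2.Rodrigues(np.array(d['rvec'],float))[0]; t=np.array(d['tvec'],float).ravel(); return R,t
def ray(d,uv,z):
    R,t=cam(d); uv=np.atleast_2d(uv).astype(float)
    v=np.c_[uv,np.ones(len(uv))]@np.linalg.inv(d['camera_matrix']).T@R
    c=-R.T@t
    return c+v*((z-c[2])/v[:,2])[:,None]
def proj(d,p):
    return cv2.projectPoints(np.atleast_2d(p).astype(float),np.array(d['rvec'],float),np.array(d['tvec'],float),d['camera_matrix'],None)[0][:,0]
E
python3 - <<'E'
from h import *
a=grab('top','top1.png');b=grab('scene','scene1.png')
np.savez('t1.npz',**a);np.savez('s1.npz',**b)
for d in(a,b):
    R,t=cam(d);print(-R.T@t,R[2],d['camera_matrix'][0,0])
s=env.observe();print(s['time_s'],s['position'],s['tool_rot'],s['grip_width'])
E
```

```text
[ 0.46396222 -0.10997436  1.29483661] [ 0.08979939  0.01195636 -0.9958881 ] 382.8902483545544
[1.01629738 0.3733061  0.86147845] [-0.44049419 -0.46779268 -0.76624727] 367.2998886132864
0.1 [ 0.13648572 -0.53253946  0.23078321] [[ 9.68705688e-01  2.48212184e-01 -3.97422126e-05]
 [ 2.48212034e-01 -9.68704902e-01  1.26464591e-03]
 [ 2.75402048e-04 -1.23493419e-03 -9.99999200e-01]] 0.08548357893242302
```

View pics/top1.png

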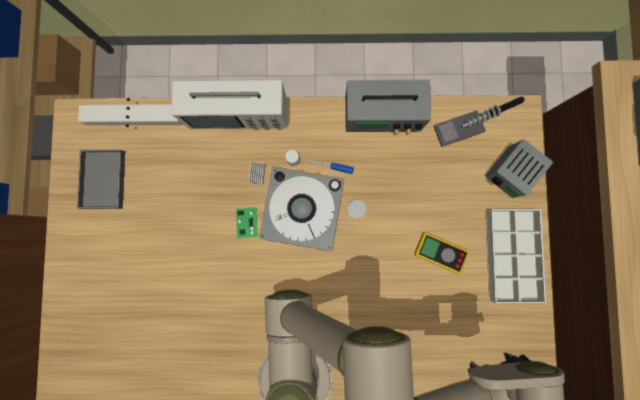

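View pics/scene1.png

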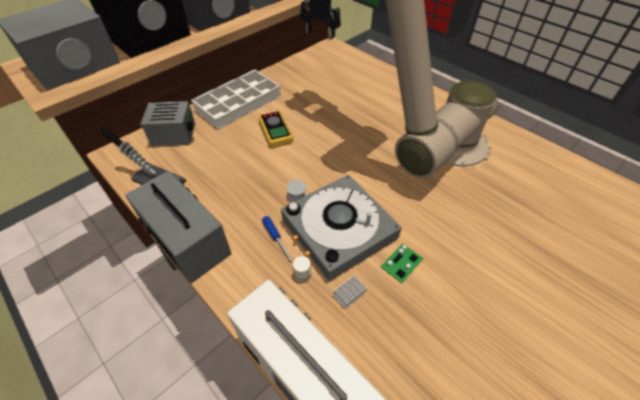

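Run:
```python
from h import *
a=cv2.imread('pics/top1.png')[155:260,245:385];b=cv2.imread('pics/scene1.png')[165:285,270:410]
cv2.imwrite('pics/c1.png',cv2.resize(a,None,fx=5.5,fy=5.5,interpolation=cv2.INTER_CUBIC))
d=dict(np.load('t1.npz'))
img=d['img'].astype(int)
# scale collar face: bright
m=(img.min(2)>165).astype(np.uint8);m[:160]=0;m[255:]=0;m[:,:262]=0;m[:,345:]=0
n,l,st,c=cv2.connectedComponentsWithStats(m)
i=1+np.argmax(st[1:,4]);cn=max(cv2.findContours((l==i).astype(np.uint8),0,1)[0],key=cv2.contourArea)
h=cv2.convexHull(cn)[:,0];print(st[i])
w=ray(d,h,.0655);A=np.c_[2*w[:,:2],np.ones(len(w))];s=np.linalg.lstsq(A,(w[:,:2]**2).sum(1),rcond=None)[0]
print(s[:2],np.sqrt(s[2]+s[:2]@s[:2]))
print(ray(d,[[335,185],[279,176]],.07), ray(d,[[302,208]],.08))
```

```text
[ 269  176   65   65 2476]
[ 0.5521392  -0.02248806] 0.10389122362433195
[[ 0.62539809 -0.13176119  0.07      ]
 [ 0.65580313  0.04918372  0.07      ]] [[ 0.55091944 -0.0260794   0.08      ]]
```

View pics/c1.png

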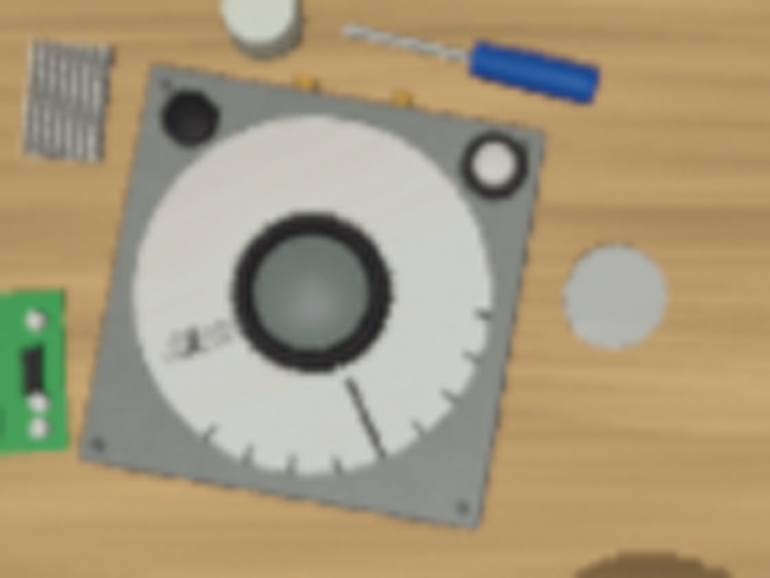

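>>> drive_tool([
  [[0.1,-0.085,-0.02],-4,0],
  [[0.2,-0.17,-0.02],-8,0],
  [[0.3,-0.257,-0.02],-8,0],
  [[0.4,-0.343,-0.02],-8,0],
  [[0.5,-0.43,-0.02],-8,0],
  [[0.548,-0.47,-0.02],-8,0],
  [[0.548,-0.47,-0.02],-8,0],
  [[0.548,-0.47,-0.02],-8,0],
  [[0.548,-0.47,-0.02],-8,0],
  [[0.548,-0.47,-0.02],-8,0],
  [[0.548,-0.47,-0.02],-8,0],
  [[0.548,-0.47,-0.02],-8,0],
  [[0.548,-0.47,-0.02],-8,0],
  [[0.548,-0.47,-0.02],-8,0],
  [[0.548,-0.47,-0.02],-8,0],
  [[0.548,-0.47,-0.02],-8,0],
  [[0.548,-0.47,-0.02],-8,0],
  [[0.548,-0.47,-0.02],-8,0],
])

```text
time_s: 1.9
position: [0.5502, 0.0577, 0.2513]
tool_rot: [[0.925, 0.38, -0.001], [0.38, -0.925, -0.0], [-0.001, -0.0, -1.0]]
ft_force: [-0.7, -0.2, 0.1]
grip_width: 0.0001
gripper_force: 0.0
```

Run:
```python
from h import *
d=grab('wrist','w1.png');np.savez('w1.npz',**d)
R,t=cam(d);print(-R.T@t,R[2])
s=env.observe();print(s['time_s'],s['position'],s['tool_rot'],s['grip_width'],s['ft_force'],s['q'])
```

```text
[0.6167689  0.08482987 0.39342485] [-0.26311528 -0.10815774 -0.95868256]
1.95 [0.55024003 0.05755326 0.25140176] [[ 9.25273991e-01  3.79299324e-01 -2.53032804e-04]
 [ 3.79299297e-01 -9.25274025e-01 -1.48407185e-04]
 [-2.90415426e-04  4.13421443e-05 -9.99999957e-01]] 0.00030048065399396206 [-0.44913181  0.10485333  1.23352305] [-6.28611404e+00  2.13802871e+01  7.16392199e+01 -1.00532177e-02
  8.69939725e+01  6.14241268e+01]
```

View pics/w1.png

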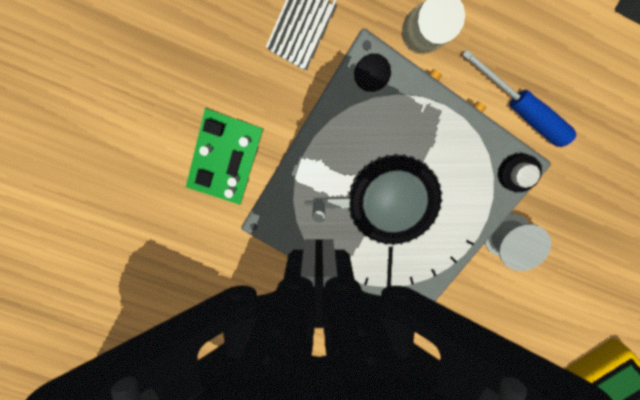

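Run:
```python
from h import *
d=dict(np.load('w1.npz'));img=d['img'];g=img.max(2)
m=(g<60).astype(np.uint8);m[:150]=0;m[246:]=0;m[:,:350]=0;m[:,450:]=0
c=max(cv2.findContours(m,0,1)[0],key=cv2.contourArea);h=cv2.convexHull(c)[:,0]
w=ray(d,h,.080)[:,:2];A=np.c_[2*w,np.ones(len(w))];s=np.linalg.lstsq(A,(w**2).sum(1),rcond=None)[0]
C=s[:2];print('ring',C,np.sqrt(s[2]+C@C))
m=(g<110).astype(np.uint8);ys,xs=np.where(m[252:286,380:400]);p=np.c_[xs+380,ys+252]
w=ray(d,p,.066)[:,:2]-C;print(len(p));r=np.hypot(*w.T);a=np.degrees(np.arctan2(w[:,1],w[:,0]))%360
k=(r>.06)&(r<.103);print('mark',k.sum(),np.median(a[k]),a[k].std(), [np.median(a[k&(abs(r-q)<.007)]).round(2) for q in(.065,.075,.085,.095)])
# shutter
m=((img.min(2)>150)).astype(np.uint8);sub=np.zeros_like(m);sub[160:190,508:542]=m[160:190,508:542]
M=cv2.moments(sub,True);u=[M['m10']/M['m00'],M['m01']/M['m00']];print('shutter px',u,M['m00'],d['depth'][int(u[1]),int(u[0])])
R,t=cam(d);K=d['camera_matrix']
def pt(u,v):
    z=d['depth'][v,u];return (np.linalg.inv(K)@[u,v,1]*z-t)@R
S=pt(round(u[0]),round(u[1]));print(S,ray(d,u,S[2]));S=ray(d,u,S[2])[0]
print('dist',np.hypot(*(S[:2]-C)),'yaw',np.degrees(np.arctan2(S[1]-C[1],S[0]-C[0]))+45)
# post from depth
D=d['depth'];v,u=np.mgrid[190:230,300:350];P=np.array([pt(a,b) for a,b in zip(u.ravel(),v.ravel())])
q=P[(P[:,2]>.088)&(P[:,2]<.125)];print('post',len(q),q.mean(0),q.max(0),q.min(0));dd=q.mean(0)[:2]-C;print(np.hypot(*dd),np.degrees(np.arctan2(dd[1],dd[0])))
q=q[q[:,2]>.11];dd=q.mean(0)[:2]-C;print('posttop',len(q),q.mean(0),np.hypot(*dd),np.degrees(np.arctan2(dd[1],dd[0])))
# cap, jar heights irrelevant
cv2.imwrite('pics/c2.png',cv2.resize(img[140:300,280:420,::-1],None,fx=3.7,fy=3.7,interpolation=cv2.INTER_CUBIC))
```

```text
ring [ 0.55569796 -0.0222924 ] 0.04616948591700201
119
mark 110 204.40356226379987 0.7992968850902635 [np.float64(204.77), np.float64(204.82), np.float64(204.3), np.float64(204.37)]
shutter px [527.5310880829015, 175.48445595854923] 386.0 0.3188632
[ 0.62905796 -0.13074417  0.08193206] [[ 0.62847114 -0.13058593  0.08193206]]
dist 0.13047383797564582 yaw -11.098925406346538
post 218 [0.52479197 0.0473357  0.10753253] [0.52881865 0.0523079  0.11499258] [0.51715879 0.04084679 0.08819196]
0.0761790856409927 113.93511595116044
posttop 129 [0.52338642 0.04679463 0.1133149 ] 0.07626961704079496 115.06517796395349
```

View pics/c2.png

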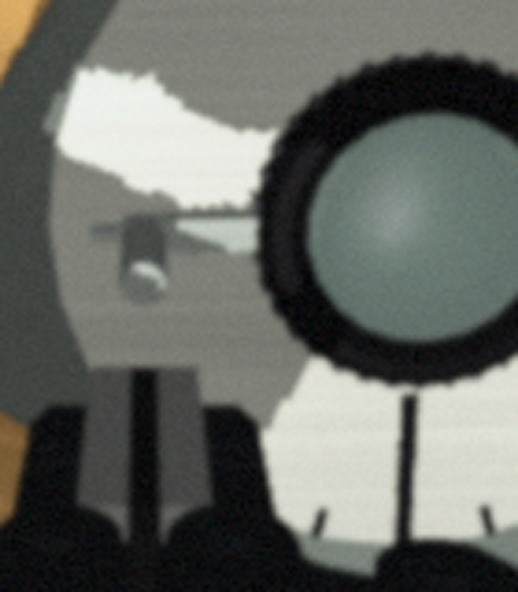

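>>> drive_tool([
  [[0.001,-0.001,0.03],-3,0],
  [[0.001,-0.001,0.06],-3,0],
  [[0.001,-0.001,0.09],-3,0],
  [[0.001,-0.001,0.11],-3,0],
  [[0.001,-0.001,0.13],-3,0],
  [[0.001,-0.001,0.145],-3,0],
  [[0.001,-0.001,0.155],-3,0],
  [[0.001,-0.001,0.162],-3,0],
  [[0.001,-0.001,0.162],-3,0],
  [[0.001,-0.001,0.162],-3,0],
])

```text
time_s: 2.95
position: [0.5515, 0.0596, 0.0899]
tool_rot: [[0.904, 0.428, 0.001], [0.428, -0.904, -0.0], [0.001, 0.0, -1.0]]
ft_force: [0.6, -0.1, 1.2]
grip_width: 0.0002
gripper_force: 0.0
```

```bash
cat > plan.py <<'E'
# rows from current tool pose to arc poses: post angle phi, tool centre s behind post centre
import sys;from h import *
C=np.array([.555,-.0228])
def rows(phis,s=.017,r=.078):
    o=env.observe();p=o['position'][:2];R=np.array(o['tool_rot'])[:2,:2];a0=np.degrees(np.arctan2(R[1,0],R[0,0]))
    for f in phis:
        q=np.radians(f);er=np.array([np.cos(q),np.sin(q)]);et=np.array([-er[1],er[0]])
        d=R.T@(C+r*er-s*et-p);print('[[%.4f,%.4f,0],%.1f,0],'%(d[0],d[1],-(f-90-a0)))
if __name__=='__main__':rows(np.arange(*map(float,sys.argv[1:4])))
E
python3 - <<'E'
from h import *
o=env.observe();print(o['time_s'],o['position'],o['ft_force'])
import plan;plan.rows([108,112]+list(range(115,155,3)))
E
```

```text
2.95 [0.55152932 0.05963265 0.08989659] [ 0.59623865 -0.11837868  1.17885818]
[[-0.0053,0.0008,0],7.4,0],
[[-0.0106,-0.0009,0],3.4,0],
[[-0.0147,-0.0019,0],0.4,0],
[[-0.0188,-0.0027,0],-2.6,0],
[[-0.0229,-0.0033,0],-5.6,0],
[[-0.0271,-0.0037,0],-8.6,0],
[[-0.0313,-0.0038,0],-11.6,0],
[[-0.0354,-0.0038,0],-14.6,0],
[[-0.0396,-0.0035,0],-17.6,0],
[[-0.0438,-0.0030,0],-20.6,0],
[[-0.0479,-0.0023,0],-23.6,0],
[[-0.0519,-0.0014,0],-26.6,0],
[[-0.0560,-0.0002,0],-29.6,0],
[[-0.0599,0.0011,0],-32.6,0],
[[-0.0638,0.0027,0],-35.6,0],
[[-0.0676,0.0044,0],-38.6,0],
```

>>> drive_tool([
  [[-0.004,0,0],0,0],
  [[-0.008,-0.0005,0],0,0],
  [[-0.011,-0.001,0],0,0],
  [[-0.0147,-0.0019,0],0.4,0],
  [[-0.0168,-0.0023,0],-1.1,0],
  [[-0.0188,-0.0027,0],-2.6,0],
  [[-0.0209,-0.003,0],-4.1,0],
  [[-0.0229,-0.0033,0],-5.6,0],
  [[-0.025,-0.0035,0],-7.1,0],
  [[-0.0271,-0.0037,0],-8.6,0],
  [[-0.0292,-0.0038,0],-10.1,0],
  [[-0.0313,-0.0038,0],-11.6,0],
  [[-0.0313,-0.0038,0],-11.6,0],
])

```text
time_s: 4.25
position: [0.5209, 0.0497, 0.0893]
tool_rot: [[0.798, 0.602, -0.001], [0.602, -0.798, -0.0], [-0.001, -0.0, -1.0]]
ft_force: [0.3, -0.9, 1.0]
grip_width: -0.0001
gripper_force: 0.0
```

Run:
```python
from h import *
o=env.observe();print(o['time_s'],o['position'],o['ft_force'])
d=grab('wrist','w2.png');np.savez('w2.npz',**d)
import plan;plan.rows(range(130,176,3))
```

```text
4.25 [0.52093711 0.04971304 0.08926156] [ 0.26859186 -0.85785219  0.96454024]
[[-0.0036,-0.0004,0],-3.0,0],
[[-0.0077,-0.0010,0],-6.0,0],
[[-0.0119,-0.0014,0],-9.0,0],
[[-0.0161,-0.0015,0],-12.0,0],
[[-0.0202,-0.0014,0],-15.0,0],
[[-0.0244,-0.0011,0],-18.0,0],
[[-0.0286,-0.0006,0],-21.0,0],
[[-0.0327,0.0002,0],-24.0,0],
[[-0.0367,0.0011,0],-27.0,0],
[[-0.0408,0.0023,0],-30.0,0],
[[-0.0447,0.0037,0],-33.0,0],
[[-0.0486,0.0053,0],-36.0,0],
[[-0.0524,0.0070,0],-39.0,0],
[[-0.0560,0.0090,0],-42.0,0],
[[-0.0596,0.0112,0],-45.0,0],
[[-0.0631,0.0135,0],-48.0,0],
```

View pics/w2.png

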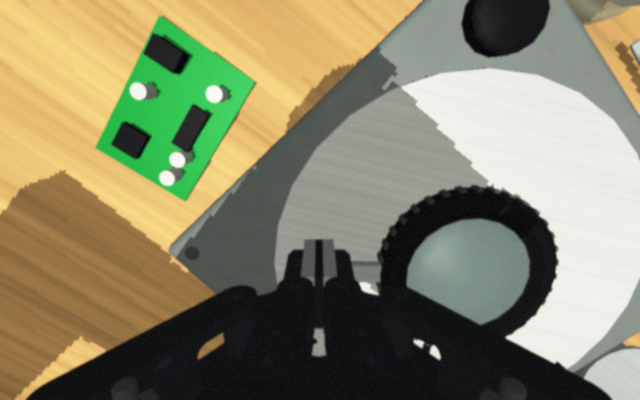

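>>> drive_tool([
  [[-0.0018,-0.0002,0],-1.5,0],
  [[-0.0036,-0.0004,0],-3,0],
  [[-0.0077,-0.001,0],-6,0],
  [[-0.0119,-0.0014,0],-9,0],
  [[-0.0161,-0.0015,0],-12,0],
  [[-0.0202,-0.0014,0],-15,0],
  [[-0.0244,-0.0011,0],-18,0],
  [[-0.0286,-0.0006,0],-21,0],
  [[-0.0327,0.0002,0],-24,0],
  [[-0.0367,0.0011,0],-27,0],
  [[-0.0408,0.0023,0],-30,0],
  [[-0.0447,0.0037,0],-33,0],
  [[-0.0486,0.0053,0],-36,0],
  [[-0.0524,0.007,0],-39,0],
  [[-0.056,0.009,0],-42,0],
  [[-0.0596,0.0112,0],-45,0],
  [[-0.0631,0.0135,0],-48,0],
  [[-0.0631,0.0135,0],-48,0],
])

```text
time_s: 6.1
position: [0.4786, 0.0008, 0.0892]
tool_rot: [[0.087, 0.996, -0.001], [0.996, -0.087, -0.0], [-0.0, -0.001, -1.0]]
ft_force: [0.5, 0.4, 0.5]
grip_width: 0.0002
gripper_force: 0.0
```

Run:
```python
from h import *
o=env.observe();print(o['time_s'],o['position'],o['ft_force'],o['q'])
import plan;plan.rows(range(175,194,2))
d=grab('top');np.savez('t2.npz',**d);cv2.imwrite('pics/c3.png',cv2.resize(d['img'][150:260,230:390,::-1],None,fx=5,fy=5,interpolation=cv2.INTER_CUBIC))
```

```text
6.1 [0.47855758 0.00084609 0.08921677] [0.45656229 0.43320351 0.49540148] [-1.41026972e+01  2.42851742e+01  9.76466029e+01 -1.93271064e-02
  5.81146172e+01 -9.12605230e+00]
[[0.0001,0.0002,0],0.0,0],
[[-0.0026,-0.0003,0],-2.0,0],
[[-0.0054,-0.0008,0],-4.0,0],
[[-0.0081,-0.0011,0],-6.0,0],
[[-0.0109,-0.0014,0],-8.0,0],
[[-0.0137,-0.0016,0],-10.0,0],
[[-0.0165,-0.0016,0],-12.0,0],
[[-0.0193,-0.0016,0],-14.0,0],
[[-0.0221,-0.0015,0],-16.0,0],
[[-0.0248,-0.0012,0],-18.0,0],
```

View pics/c3.png

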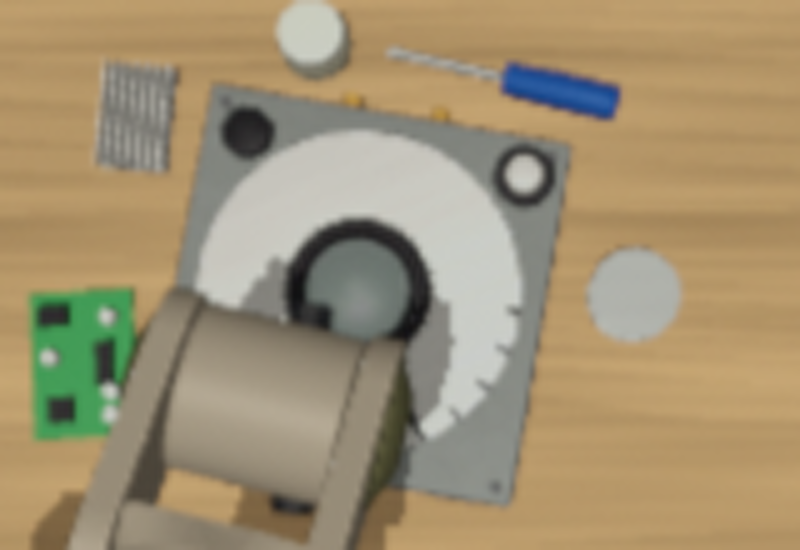

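>>> drive_tool([
  [[-0.0013,0,0],-1,0],
  [[-0.0026,-0.0003,0],-2,0],
  [[-0.0054,-0.0008,0],-4,0],
  [[-0.0081,-0.0011,0],-6,0],
  [[-0.0109,-0.0014,0],-8,0],
  [[-0.0137,-0.0016,0],-10,0],
  [[-0.0165,-0.0016,0],-12,0],
  [[-0.0193,-0.0016,0],-14,0],
  [[-0.0221,-0.0015,0],-16,0],
  [[-0.0248,-0.0012,0],-18,0],
  [[-0.0248,-0.0012,0],-18,0],
])

```text
time_s: 7.25
position: [0.4756, -0.0237, 0.0893]
tool_rot: [[-0.225, 0.974, -0.0], [0.974, 0.225, -0.0], [-0.0, -0.0, -1.0]]
ft_force: [0.2, -0.6, 0.9]
grip_width: -0.0
gripper_force: 0.1
```

>>> drive_tool([
  [[0.004,0,0],0,0],
  [[0.01,0,0],0,0],
  [[0.015,0,-0.02],0,0],
  [[0.015,0,-0.06],0,0],
  [[0.015,0,-0.1],0,0],
  [[0.015,0,-0.14],0,0],
  [[0.015,0,-0.14],0,0],
  [[0.015,0,-0.14],0,0],
])

```text
time_s: 8.05
position: [0.4722, -0.0084, 0.2295]
tool_rot: [[-0.225, 0.974, 0.001], [0.974, 0.225, -0.0], [-0.001, 0.001, -1.0]]
ft_force: [-0.5, -0.1, -0.8]
grip_width: -0.0002
gripper_force: 0.0
```

Run:
```python
from h import *
o=env.observe();print(o['time_s'],o['position'],o['ft_force'])
d=grab('wrist','w3.png');np.savez('w3.npz',**d)
```

```text
8.05 [ 0.47222699 -0.0084436   0.22951398] [-0.53857216 -0.11002889 -0.81686969]
```

View pics/w3.png

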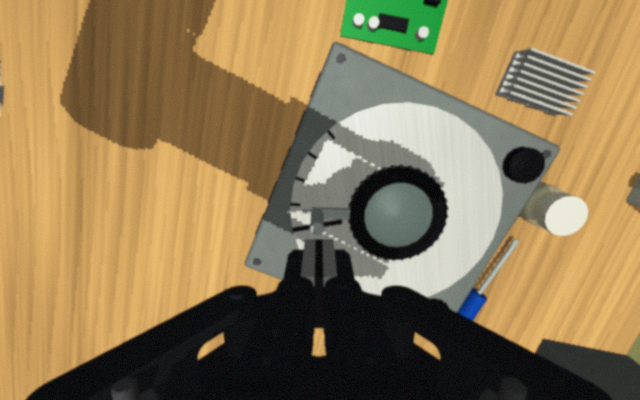

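```bash
cat > meas.py <<'E'
from h import *
def ring(d,cx,cy,rad=55):
    g=d['img'].max(2);m=(g<60).astype(np.uint8);k=np.zeros_like(m);cv2.circle(k,(cx,cy),rad,1,-1);m*=k
    c=max(cv2.findContours(m,0,1)[0],key=cv2.contourArea);h=cv2.convexHull(c)[:,0]
    w=ray(d,h,.080)[:,:2];A=np.c_[2*w,np.ones(len(w))];s=np.linalg.lstsq(A,(w**2).sum(1),rcond=None)[0]
    return s[:2],np.sqrt(s[2]+s[:2]@s[:2])
def polar(d,C,z,a0,a1,name,r0=.045,r1=.108,sc=8):
    "unwrap the face at height z: rows=radius(mm*sc), cols=angle(0.05deg)"
    a=np.radians(np.arange(a0,a1,.05));r=np.arange(r0,r1,.0002)
    A,Rr=np.meshgrid(a,r);p=np.stack([C[0]+Rr*np.cos(A),C[1]+Rr*np.sin(A),np.full_like(A,z)],-1)
    uv=proj(d,p.reshape(-1,3)).reshape(A.shape+(2,)).astype(np.float32)
    return cv2.remap(d['img'],uv[...,0],uv[...,1],cv2.INTER_LINEAR)
E
python3 - <<'E'
from meas import *
d=dict(np.load('w3.npz'));C,r=ring(d,398,212);print(C,r)
for z,n in((.066,'mark'),(.070,'ptr')):
    im=polar(d,C,z,180,220,n);cv2.imwrite(f'pics/p_{n}.png',im[:,:,::-1])
a=[cv2.imread(f'pics/p_{n}.png') for n in('mark','ptr')]
crop=cv2.resize(d['img'][190:250,280:350,::-1],(735,630)[:2],interpolation=cv2.INTER_CUBIC)
cv2.imwrite('pics/c4.png',cv2.resize(np.hstack([cv2.resize(a[0],(400,590)),cv2.resize(a[1],(400,590))]),(790,590)))
g=a[0].max(2).astype(int)
for R in(56,58,60,62,64,66,68,90,94,96,98,100,102,104):
    row=g[int((R-45)*5)];print(R,''.join('%4d'%v for v in row[::20]))
E
```

```text
[ 0.55121118 -0.02272614] 0.04653733749473492
56  126 128 128 127 126 125 126 127 126 121 110  96  91  96 101 108 104 104 102 103 104 106 102  84  56  32  18  19  39  74 105 118 124 127 127 125 125 126 127 127
58  128 126 127 128 127 129 129 128 128 124 114 100  92  95 101 105 104 103 104 106 103 106 103  91  61  33  23  27  51  84 111 122 125 126 124 124 125 125 126 126
60  127 128 127 126 127 126 128 129 128 124 115 100  92  95 101 102 105 106 104 106 106 106 104  92  63  29  13  23  52  91 117 124 125 126 125 125 125 124 124 127
62  130 126 124 126 125 125 128 123 124 122 114 101  94  95 102 107 106 105 103 104 108 117 113  92  61  28  17  27  55  89 113 123 126 124 125 125 125 125 125 123
64  127 125 124 126 126 126 125 125 121 124 118  99  92 100 104 104 104 104 104 108 110 116 116 104  63  26  14  31  65 106 120 122 125 122 123 122 122 124 125 127
66  125 126 124 122 124 123 121 123 123 123 115 100  93  98 103 106 104 104 103 108 103 111 116 101  63  26  18  36  75 109 124 128 127 128 128 131 144 163 165 150
68  123 123 123 122 125 126 127 127 128 125 119 102  91  97 105 105 10
[... 544 characters left out ...]
5 122 123 130 137 151 149 113  79  73  69
98  125 127 126 124 126 121 124 125 115  68  42  96 118 124 150 198 215 213 183 137 130 123 120  97  44  18  44 100 122 122 124 134 169 192 205 209 194 158 108  75
100  124 119 121 123 119 122 121 120 116  64  44  98 120 123 157 205 217 214 175 131 125 123 124 107  50  16  48 106 124 125 130 165 208 216 218 218 215 204 148  69
102   94  90  90  89  90  89  90  90  86  61  55  86 105 117 146 165 161 152 125 105 102 103 104  94  52  30  53 102 125 133 134 168 197 208 208 210 212 196 119  40
104   71  72  71  72  73  72  74  76  71  73  70  74  74  90 120 106  78  78  75  70  75  78  77  72  70  68  70  97 125 139 135 135 146 148 150 152 156 126  57  21
```

View pics/c4.png

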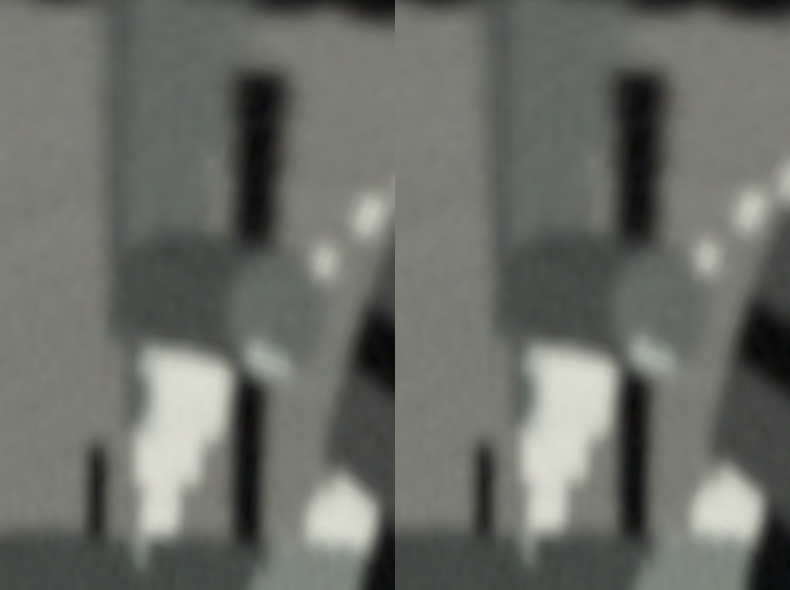

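>>> drive_tool([
  [[0,0,0.04],0,0],
  [[0,0,0.08],0,0],
  [[0,0,0.11],0,0],
  [[0,0,0.13],0,0],
  [[0,0,0.14],0,0],
  [[-0.006,0,0.14],0,0],
  [[-0.011,0,0.14],0,0],
  [[-0.015,0,0.14],0,0],
  [[-0.0177,-0.0005,0.14],-2,0],
  [[-0.0205,-0.001,0.14],-4,0],
  [[-0.0232,-0.0013,0.14],-6,0],
  [[-0.0246,-0.0014,0.14],-7,0],
  [[-0.0246,-0.0014,0.14],-7,0],
  [[-0.0246,-0.0014,0.14],-7,0],
])

```text
time_s: 9.5
position: [0.4767, -0.0334, 0.0896]
tool_rot: [[-0.341, 0.94, 0.001], [0.94, 0.341, -0.0], [-0.001, 0.001, -1.0]]
ft_force: [-0.0, 0.5, -0.3]
grip_width: -0.0
gripper_force: 0.0
```

>>> drive_tool([
  [[0.004,0,0],0,0],
  [[0.01,0,0],0,0],
  [[0.02,0,-0.02],0,0],
  [[0.03,0,-0.05],0,0],
  [[0.04,0,-0.08],0,0],
  [[0.04,0,-0.1],0,0],
  [[0.04,0,-0.1],0,0],
  [[0.04,0,-0.1],0,0],
])

```text
time_s: 10.3
position: [0.4625, 0.0048, 0.1889]
tool_rot: [[-0.342, 0.94, -0.0], [0.94, 0.342, 0.0], [0.0, -0.0, -1.0]]
ft_force: [-0.1, -0.9, -0.0]
grip_width: -0.0
gripper_force: 0.0
```

Run:
```python
from meas import *
o=env.observe();print(o['time_s'],o['position'],o['ft_force'])
d=grab('wrist','w4.png');np.savez('w4.npz',**d)
g=d['img'];uv=proj(d,[.5525,-.0228,.08])[0];print(uv)
C,r=ring(d,int(uv[0]),int(uv[1]),70);print(C,r)
im=[polar(d,C,z,185,215,'')[:,:,::-1] for z in(.066,.076)]
cv2.imwrite('pics/c5.png',cv2.resize(np.hstack(im),(790,590)))
```

```text
10.3 [0.46247495 0.00475833 0.18888358] [-0.14892405 -0.94237676 -0.04453399]
[407.84855983 258.23362536]
[ 0.55476794 -0.03451543] 0.05716393751459428
```

View pics/c5.png

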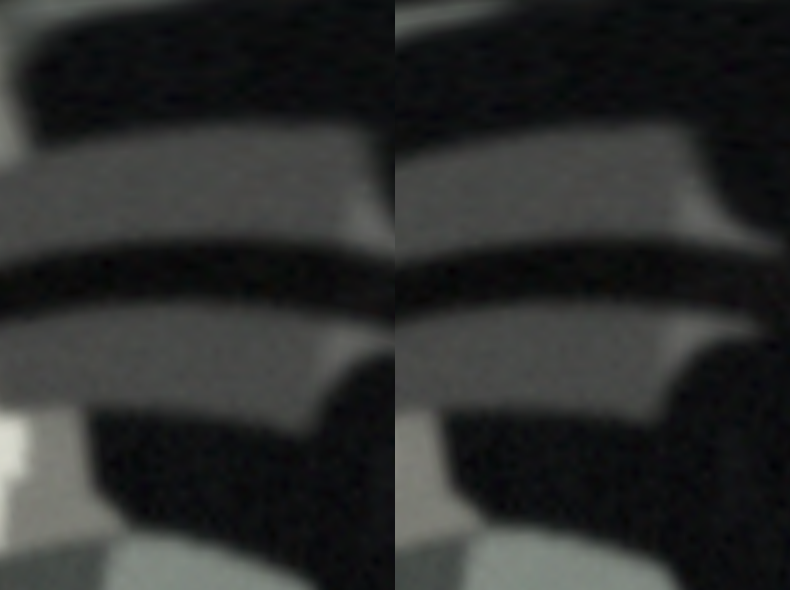

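>>> drive_tool([
  [[0,0,-0.02],0,0],
  [[-0.02,0,-0.04],0,0],
  [[-0.06,0,-0.04],0,0],
  [[-0.1,0,-0.04],0,0],
  [[-0.1,0,-0.04],0,0],
  [[-0.1,0,-0.04],0,0],
  [[-0.1,0,-0.04],0,0],
])

```text
time_s: 11.05
position: [0.4965, -0.0888, 0.2285]
tool_rot: [[-0.342, 0.94, -0.002], [0.94, 0.342, 0.001], [0.002, -0.001, -1.0]]
ft_force: [-0.2, -0.1, 0.2]
grip_width: -0.0003
gripper_force: 0.0
```

Run:
```python
from meas import *
o=env.observe();print(o['time_s'],o['position'],o['ft_force'])
d=grab('wrist','w5.png');np.savez('w5.npz',**d)
uv=proj(d,[[.5525,-.0228,.08],[.48,-.05,.11]]);print(uv);uv=uv[0]
C,r=ring(d,int(uv[0]),int(uv[1]),62);print(C,r)
im=[polar(d,C,z,185,215,'')[:,:,::-1] for z in(.066,.076)]
cv2.imwrite('pics/c6.png',cv2.resize(np.hstack(im),(790,590)))
```

```text
11.05 [ 0.49645203 -0.08881475  0.22849961] [-0.24720164 -0.08763367  0.18849285]
[[405.04721058 134.66794574]
 [316.47377353 139.47112276]]
[ 0.55226324 -0.02529877] 0.045932411294007
```

View pics/c6.png

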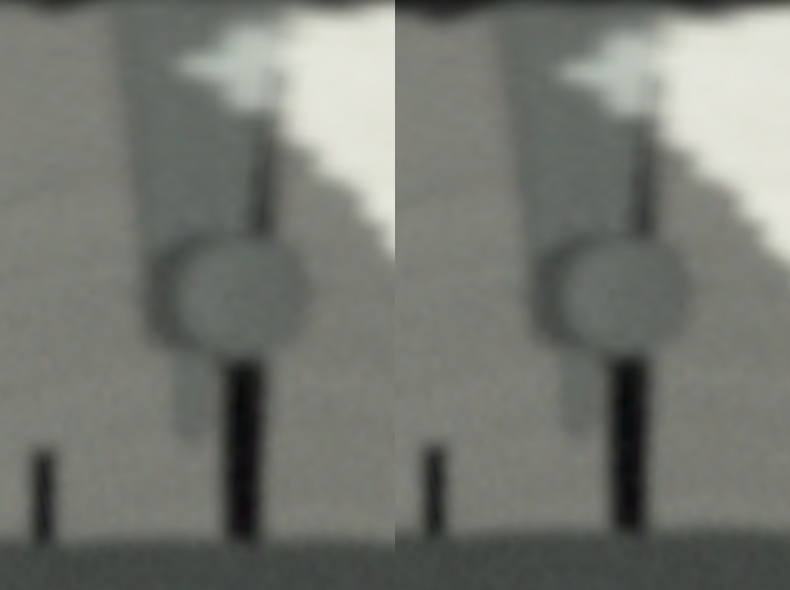

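```bash
cat >> meas.py <<'E'
def delta(d,C,a0=185,a1=215):
    m=polar(d,C,.066,a0,a1,'').max(2).astype(float);p=polar(d,C,.070,a0,a1,'').max(2).astype(float)
    ang=np.arange(a0,a1,.05)[:m.shape[1]]
    for R in(60,86,88,90,92,96,98,100):
        x=m[int((R-45.6)*5):int((R-44.4)*5)].mean(0);y=p[int((R-45.6)*5):int((R-44.4)*5)].mean(0)
        w=np.clip(75-x,0,None);k=abs(ang-205)<5;k2=abs(ang-200)<12
        w=w*k
        print(R,'mark %.2f'%((w*ang).sum()/max(w.sum(),1e-6)),' '.join('%d'%v for v in y[::10][15:45]))
E
python3 - <<'E'
from meas import *
d=dict(np.load('w5.npz'));C=np.array([.55226,-.0253]);delta(d,C)
R,t=cam(d);print(-R.T@t)
E
```

```text
60 mark 0.00 127 125 121 116 108 103 102 104 106 106 106 106 105 104 103 102 103 104 107 107 107 104 100 92 92 97 117 141 163 184
86 mark 203.53 125 125 126 127 126 126 127 126 123 123 121 112 107 106 106 104 102 99 78 51 28 15 20 30 54 83 107 121 126 125
88 mark 203.45 125 126 123 125 125 124 125 125 125 122 118 110 105 105 105 102 105 97 76 48 23 11 18 33 60 89 109 119 123 123
90 mark 203.49 125 124 123 123 123 123 122 124 123 124 118 111 106 104 104 106 105 98 78 50 25 15 16 26 57 90 110 119 123 122
92 mark 203.44 125 124 124 124 123 126 124 125 126 124 123 120 115 111 110 113 117 107 82 50 25 15 18 32 63 98 117 122 123 124
96 mark 203.39 125 127 124 124 125 124 124 124 123 123 123 123 122 121 123 121 119 110 86 50 24 16 19 38 71 102 117 120 118 123
98 mark 203.43 122 124 125 123 123 122 120 122 122 123 123 122 122 122 124 123 122 113 89 56 30 14 17 36 70 101 118 120 120 122
100 mark 203.43 123 123 124 122 124 125 123 124 125 126 124 124 124 125 125 123 124 114 93 60 30 19 21 40 73 103 118 124 124 124
[ 0.47197077 -0.02149068  0.37078893]
```

>>> drive_tool([
  [[0.05,0,0],0,0],
  [[0.09,0,0],0,0],
  [[0.09,0,0.03],0,0],
  [[0.09,0,0.07],0,0],
  [[0.09,0,0.11],0,0],
  [[0.085,0,0.13],0,0],
  [[0.08,0,0.14],0,0],
  [[0.075,0,0.14],0,0],
  [[0.069,0,0.14],0,0],
  [[0.064,0,0.14],0,0],
  [[0.06,0,0.14],0,0],
  [[0.0587,-0.0002,0.14],-1,0],
  [[0.0573,-0.0005,0.14],-2,0],
  [[0.056,-0.0007,0.14],-3,0],
  [[0.0549,-0.0009,0.14],-3.7,0],
  [[0.0549,-0.0009,0.14],-3.7,0],
  [[0.0549,-0.0009,0.14],-3.7,0],
])

```text
time_s: 12.8
position: [0.4773, -0.0383, 0.0893]
tool_rot: [[-0.401, 0.916, -0.0], [0.916, 0.401, -0.0], [-0.0, -0.0, -1.0]]
ft_force: [-1.2, 0.1, -0.5]
grip_width: -0.0001
gripper_force: 0.3
```

>>> drive_tool([
  [[0.004,0,0],0,0],
  [[0.01,0,0],0,0],
  [[0.02,0,-0.02],0,0],
  [[0.03,0,-0.05],0,0],
  [[0.03,0,-0.09],0,0],
  [[0.02,0,-0.13],0,0],
  [[-0.02,0,-0.14],0,0],
  [[-0.06,0,-0.14],0,0],
  [[-0.06,0,-0.14],0,0],
  [[-0.06,0,-0.14],0,0],
  [[-0.06,0,-0.14],0,0],
])

```text
time_s: 13.9
position: [0.501, -0.0923, 0.2291]
tool_rot: [[-0.402, 0.916, -0.001], [0.916, 0.402, 0.0], [0.001, -0.001, -1.0]]
ft_force: [-0.3, -0.0, 0.1]
grip_width: -0.0002
gripper_force: 0.0
```

Run:
```python
from meas import *
o=env.observe();print(o['time_s'],o['position'],o['ft_force'])
d=grab('wrist','w6.png');np.savez('w6.npz',**d)
uv=proj(d,[[.5525,-.0228,.08]])[0]
C,r=ring(d,int(uv[0]),int(uv[1]),62);print(C,r)
delta(d,C)
im=[polar(d,C,z,195,215,'')[:,:,::-1] for z in(.066,.070)]
cv2.imwrite('pics/c7.png',cv2.resize(np.hstack(im),(790,590)))
```

```text
13.9 [ 0.50095946 -0.09227378  0.22909103] [-0.33327271 -0.03791732  0.08030829]
[ 0.55233071 -0.02535927] 0.04595368787810085
60 mark 0.00 127 127 126 127 126 125 124 123 122 119 113 109 105 103 100 102 103 105 105 105 104 103 102 102 102 104 106 105 104 102
86 mark 0.00 123 124 126 125 125 126 126 125 127 126 125 124 124 123 125 124 121 115 108 107 104 103 95 84 80 96 112 119 123 125
88 mark 0.00 126 127 126 125 125 123 122 122 124 124 124 124 121 123 122 119 117 112 106 103 104 103 90 78 82 101 117 121 123 123
90 mark 204.46 124 125 123 122 123 122 122 123 123 123 120 123 122 120 121 122 119 111 102 98 97 92 81 71 77 101 116 121 122 121
92 mark 203.51 124 125 123 124 124 124 125 123 123 124 122 124 124 123 124 123 120 111 90 63 49 42 39 48 73 101 116 122 122 124
96 mark 203.38 123 123 123 125 124 124 124 124 123 122 122 123 122 122 122 124 120 112 85 53 30 16 17 36 69 101 115 120 120 122
98 mark 203.40 123 123 121 122 122 121 123 123 122 119 122 122 121 121 122 124 121 114 89 57 30 18 19 38 72 103 117 122 122 124
100 mark 203.40 123 124 125 124 123 123 123 124 123 123 123 123 125 125 125 124 124 117 94 60 31 16 18 38 75 107 121 125 125 124
```

View pics/c7.png

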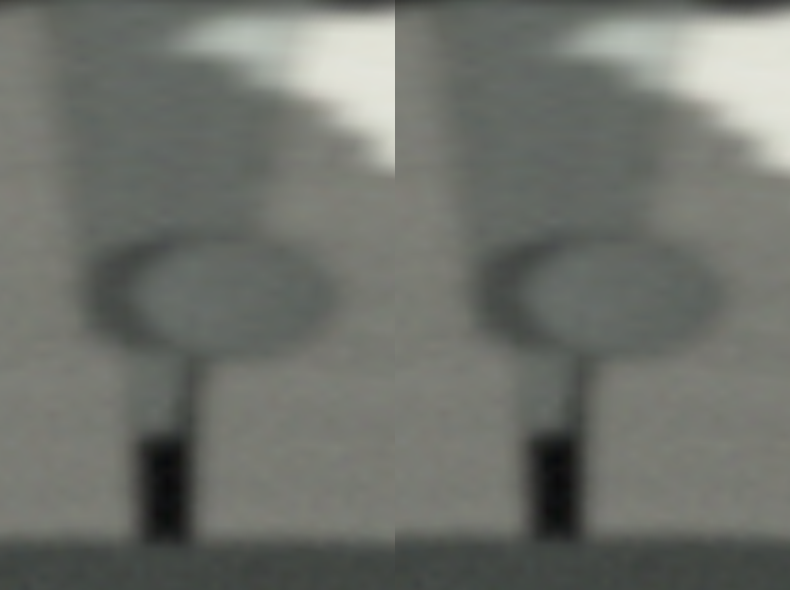

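>>> drive_tool([
  [[0.05,0,0],0,0],
  [[0.09,0,0],0,0],
  [[0.09,0,0.03],0,0],
  [[0.09,0,0.07],0,0],
  [[0.09,0,0.11],0,0],
  [[0.085,0,0.13],0,0],
  [[0.08,0,0.14],0,0],
  [[0.075,0,0.14],0,0],
  [[0.069,0,0.14],0,0],
  [[0.064,0,0.14],0,0],
  [[0.06,0,0.14],0,0],
  [[0.0594,-0.0001,0.14],-0.5,0],
  [[0.0587,-0.0002,0.14],-1,0],
  [[0.0581,-0.0003,0.14],-1.4,0],
  [[0.0581,-0.0003,0.14],-1.4,0],
  [[0.0581,-0.0003,0.14],-1.4,0],
  [[0.0581,-0.0003,0.14],-1.4,0],
])

```text
time_s: 15.65
position: [0.4778, -0.04, 0.0893]
tool_rot: [[-0.424, 0.906, -0.0], [0.906, 0.424, 0.0], [0.0, -0.0, -1.0]]
ft_force: [-1.1, 1.1, 1.7]
grip_width: 0.0001
gripper_force: 0.8
```

>>> drive_tool([
  [[0.004,0,0],0,0],
  [[0.01,0,0],0,0],
  [[0.02,0,-0.02],0,0],
  [[0.03,0,-0.05],0,0],
  [[0.03,0,-0.09],0,0],
  [[0.02,0,-0.13],0,0],
  [[-0.02,0,-0.14],0,0],
  [[-0.06,0,-0.14],0,0],
  [[-0.06,0,-0.14],0,0],
  [[-0.06,0,-0.14],0,0],
  [[-0.06,0,-0.14],0,0],
])

```text
time_s: 16.75
position: [0.5028, -0.0936, 0.2291]
tool_rot: [[-0.424, 0.906, -0.001], [0.906, 0.424, 0.0], [0.001, -0.0, -1.0]]
ft_force: [1.1, 0.3, -0.5]
grip_width: -0.0
gripper_force: 0.0
```

Run:
```python
from meas import *
o=env.observe();print(o['time_s'],o['position'],o['ft_force'])
d=grab('wrist','w7.png');np.savez('w7.npz',**d)
uv=proj(d,[[.5525,-.0228,.08]])[0]
C,r=ring(d,int(uv[0]),int(uv[1]),62);print(C,r)
delta(d,C)
```

```text
16.75 [ 0.50278983 -0.0935508   0.22912341] [ 1.0812331   0.30671155 -0.53460138]
[ 0.55230447 -0.02545563] 0.045945378237471336
60 mark 0.00 125 124 124 126 125 124 126 125 123 122 122 121 117 111 106 104 103 103 104 105 104 104 104 103 102 101 102 103 102 102
86 mark 202.54 126 126 125 125 127 126 125 125 126 125 124 123 124 124 123 123 119 108 80 55 55 73 93 104 105 107 113 119 122 122
88 mark 202.54 124 123 124 123 124 124 124 125 126 125 123 125 124 120 119 120 118 106 80 56 53 73 93 102 102 105 110 115 119 120
90 mark 202.63 122 122 123 121 121 121 122 122 120 120 122 121 119 121 121 120 119 109 84 59 51 65 86 94 99 103 108 115 120 121
92 mark 203.13 121 121 123 124 124 125 123 122 124 124 123 122 124 122 122 122 119 107 82 51 33 34 43 51 75 97 111 119 122 123
96 mark 203.36 123 123 124 122 122 125 123 121 121 122 122 122 122 121 120 119 118 109 85 56 27 14 18 38 70 98 114 121 121 119
98 mark 203.35 122 122 122 120 120 121 120 121 122 121 119 122 123 122 120 122 119 112 91 55 27 17 16 40 74 102 117 121 122 122
100 mark 203.33 122 125 125 120 122 123 123 123 123 125 122 124 124 127 126 124 121 113 88 51 28 13 19 38 73 102 117 123 125 124
```

>>> drive_tool([
  [[-0.03,0,0],0,0],
  [[-0.03,0,0],0,0],
  [[-0.03,0,0],0,0],
  [[-0.03,0,0],0,0],
  [[-0.03,0,0],0,0],
])

```text
time_s: 17.3
position: [0.5157, -0.1208, 0.2295]
tool_rot: [[-0.425, 0.905, 0.0], [0.905, 0.425, 0.0], [0.0, 0.0, -1.0]]
ft_force: [0.3, -0.2, 0.0]
grip_width: -0.0003
gripper_force: 0.0
```

```bash
cat > fin.py <<'E'
from meas import *
def run(name):
    ds=[grab('wrist',name) for _ in range(4)];d=ds[0];d['img']=np.mean([x['img'] for x in ds],0).round().astype(np.uint8);np.savez(name[:-4],**d)
    uv=proj(d,[[.5525,-.0228,.08]])[0];C,r=ring(d,int(uv[0]),int(uv[1]),62)
    R,t=cam(d);cp=-R.T@t;q=np.radians(203.4);print('C',C,r,'cam tang off', (cp[:2]-C)@[-np.sin(q),np.cos(q)],'rad',(cp[:2]-C)@[np.cos(q),np.sin(q)])
    for z,Rs in((.066,(96,98,100,102)),(.070,(86,88,90)),(.076,(54,58,62,66))):
        p=polar(d,C,z,190,218,'').astype(float).max(2)
        for r in Rs: print(z,r,' '.join('%d'%v for v in p[int((r-45.8)*5):int((r-44.2)*5)].mean(0)[::10]))
E
python3 -c "
from fin import *
print(env.observe()['time_s']);run('w8.png')"
```

```text
17.3
C [ 0.55241623 -0.02577434] 0.04594160881586276 cam tang off 0.000812030110983155 rad 0.07379223709804941
0.066 96 126 127 127 127 126 125 126 127 125 125 124 125 125 125 125 124 124 124 124 124 124 122 110 82 47 23 15 19 41 75 105 119 122 123 124 123 124 123 123 123 124 124 124 124 125 124 124 125 124 124 124 124 123 116 99 65
0.066 98 126 126 126 125 125 125 125 124 125 124 124 124 124 124 124 124 124 124 124 124 125 122 111 86 51 24 17 21 42 79 109 121 124 124 124 124 124 124 123 124 124 124 123 124 124 123 124 124 124 124 124 123 123 117 97 66
0.066 100 124 125 125 125 124 125 125 124 126 126 127 126 126 126 127 127 127 127 127 127 126 125 115 90 54 25 15 21 43 80 111 123 126 127 127 127 127 127 127 126 126 126 127 127 126 126 126 125 125 125 125 124 123 118 101 67
0.066 102 117 117 116 114 114 114 113 112 111 110 110 109 108 109 109 108 107 107 107 109 108 110 104 85 56 37 32 35 49 76 99 109 110 109 107 106 105 106 107 107 107 107 108 109 109 109 110 112 115 116 116 117 116 112 95 67
0.07 86 127 127 127 127 127 127 129 129 128 128 129 127 128 128 128 127 125 128 126 126 125
[... 822 characters left out ...]
7
0.076 58 235 234 233 230 223 209 189 169 153 145 138 133 130 128 126 124 121 117 113 109 107 106 105 105 106 105 104 103 103 103 103 104 105 105 105 104 104 108 113 118 122 124 125 125 125 125 125 125 125 126 126 125 125 125 126 126
0.076 62 205 182 162 147 138 132 128 127 126 126 126 126 126 126 126 124 121 118 114 111 108 107 107 106 106 106 105 104 104 105 104 104 105 105 104 103 107 113 118 121 123 124 125 124 124 124 124 124 125 125 125 125 124 124 124 124
0.076 66 130 129 127 126 128 128 128 128 128 129 129 129 128 128 129 128 127 124 119 114 110 108 107 106 106 105 104 104 103 103 104 104 104 104 104 104 112 118 124 127 129 129 128 128 128 127 127 127 127 128 128 127 127 127 125 125
```

>>> drive_tool([
  [[0.03,0,0.03],0,0],
  [[0.045,0,0.07],0,0],
  [[0.045,0,0.11],0,0],
  [[0.045,0,0.13],0,0],
  [[0.045,0,0.14],0,0],
  [[0.048,0,0.14],0,0],
  [[0.051,0,0.14],0,0],
  [[0.053,0,0.14],0,0],
  [[0.0545,0,0.14],0,0],
  [[0.0555,0,0.14],0,0],
  [[0.056,0,0.14],0,0],
  [[0.0563,0,0.14],0,0],
  [[0.0563,0,0.14],0,0],
  [[0.0563,0,0.14],0,0],
])

```text
time_s: 18.9
position: [0.4921, -0.0707, 0.0893]
tool_rot: [[-0.424, 0.906, -0.0], [0.906, 0.424, 0.0], [0.0, -0.0, -1.0]]
ft_force: [0.3, -0.1, -0.1]
grip_width: -0.0002
gripper_force: 0.1
```

```bash
python3 -c "
from fin import *
o=env.observe();print(o['time_s'],o['position'],o['ft_force'])
d=dict(np.load('w8.npz'));print(proj(d,[.4725,-.059,.07]))
d=grab('wrist','w9.png')
print(proj(d,[[.4725,-.059,.07],[.472,-.059,.114],[.5523,-.0257,.08]]))
uv=proj(d,[[.5523,-.0257,.08]])[0];C,r=ring(d,int(uv[0]),int(uv[1]),90);print(C,r)
for z,Rs in((.066,(98,100)),(.070,(88,90)),(.076,(54,58,62,66))):
    p=polar(d,C,z,190,218,'').astype(float).max(2)
    for r in Rs: print(z,r,' '.join('%d'%v for v in p[int((r-45.8)*5):int((r-44.2)*5)].mean(0)[::10]))
"
```

```text
18.9 [ 0.49214323 -0.07070726  0.08930776] [ 0.26586209 -0.08697916 -0.14919277]
[[304.44863832  97.15870553]]
[[294.43902229 206.33612696]
 [285.206032   240.97068804]
 [468.4039271  219.6943202 ]]
[ 0.55085464 -0.02656642] 0.0439015039881546
0.066 98 148 146 146 147 148 149 149 149 149 150 150 150 150 152 151 152 151 152 151 153 153 153 144 97 34 18 13 15 32 91 139 152 152 152 153 155 152 153 154 153 152 154 152 151 153 152 152 153 151 151 151 151 150 149 139 92
0.066 100 148 148 146 145 143 143 143 141 140 137 136 136 135 136 134 133 134 136 139 137 139 139 136 97 42 26 25 25 36 87 128 137 135 134 133 131 133 132 133 132 133 134 135 134 135 139 141 141 142 145 146 150 147 146 138 92
0.07 88 151 150 149 150 150 149 148 148 147 148 147 148 149 148 149 146 148 147 148 147 136 90 34 23 44 81 109 126 130 131 137 144 147 148 146 148 147 148 147 146 147 146 147 147 148 149 147 147 148 149 149 149 148 151 149 149
0.07 90 148 149 149 150 150 149 150 149 151 150 149 151 150 150 151 151 150 150 149 150 139 93 36 16 20 30 46 79 124 142 146 149 151 151 149 150 150 148 151 150 151 150 149 149 1
[... 275 characters left out ...]
 154
0.076 58 154 153 152 152 152 152 150 150 151 151 152 149 146 134 115 100 100 110 121 126 128 128 128 127 126 128 127 127 126 125 126 128 129 129 129 130 135 142 147 149 150 151 152 151 150 150 152 151 151 150 150 150 149 150 150 151
0.076 62 151 151 151 151 151 150 149 150 150 150 149 148 147 143 129 110 98 99 114 125 127 128 128 127 124 126 127 127 125 126 127 128 130 129 126 124 127 139 147 149 147 148 149 147 149 148 147 149 149 150 152 152 152 153 152 151
0.076 66 154 154 155 155 156 155 154 156 153 155 154 153 154 153 148 131 110 99 105 117 125 129 128 127 126 127 126 126 125 125 126 129 128 129 130 136 146 153 155 155 155 154 153 154 154 154 154 153 155 153 149 138 134 134 135 139
```

```bash
cat > trk.py <<'E'
from meas import *
o=env.observe();print(o['time_s'],o['position'],o['ft_force'])
ds=[grab('wrist','wt.png') for _ in range(3)];d=ds[0];d['img']=np.mean([x['img'] for x in ds],0).round().astype(np.uint8)
C=np.array([.55085,-.02657]);ang=np.arange(190,218,.05)
def cross(y,lv,a,b,up):
    k=np.where((ang>a)&(ang<b))[0]
    for i in k:
        if (y[i]<lv<=y[i+1]) if up else (y[i]>lv>=y[i+1]): return ang[i]
    return np.nan
p66=polar(d,C,.066,190,218,'').astype(float).max(2);p70=polar(d,C,.070,190,218,'').astype(float).max(2)
y=p66[int(52*5):int(54.5*5)].mean(0);m=(cross(y,83,200,203,False),cross(y,83,203,206,True));print('mark',m,np.mean(m))
for r in(86.5,87.5,88.5):
    y=p70[int((r-45.4)*5):int((r-44.6)*5)].mean(0)
    print(r,'mark left %.2f ptr left %.2f right %.2f'%(cross(y,83,198,203,False),cross(y,76,201,205,True),cross(y,139,203,208,True)),' '.join('%d'%v for v in y[200:340:10]))
E
python3 trk.py
```

```text
18.95 [ 0.49217829 -0.07070166  0.08933641] [ 0.06620247 -0.2303011   0.37538634]
mark (np.float64(201.55000000000263), np.float64(204.40000000000327)) 202.97500000000295
86.5 mark left 200.45 ptr left 202.35 right 205.20 131 81 30 22 48 83 112 127 128 128 132 143 147 149
87.5 mark left 200.50 ptr left 202.35 right 205.10 132 87 32 22 47 84 111 126 129 130 136 144 147 147
88.5 mark left 200.55 ptr left 202.45 right 205.05 138 93 37 21 44 78 107 126 129 128 137 145 148 146
```

>>> drive_tool([
  [[0.0004,0,0],0,0],
  [[0.0006,0,0],0,0],
  [[0.0006,0,0],0,0],
  [[0.0006,0,0],0,0],
])

```text
time_s: 19.5
position: [0.4919, -0.0702, 0.0893]
tool_rot: [[-0.424, 0.906, 0.0], [0.906, 0.424, -0.0], [-0.0, -0.0, -1.0]]
ft_force: [-0.1, -2.0, -0.6]
grip_width: -0.0001
gripper_force: 0.8
```

```bash
python3 trk.py
```

```text
19.5 [ 0.49190843 -0.07017478  0.08933787] [-0.05235272 -2.0497058  -0.59473508]
mark (np.float64(201.55000000000263), np.float64(204.45000000000329)) 203.00000000000296
86.5 mark left 200.50 ptr left 201.95 right 204.65 132 84 33 42 79 108 124 129 128 135 144 148 149 149
87.5 mark left 200.50 ptr left 201.95 right 204.85 132 84 32 39 77 108 123 129 129 131 141 145 147 147
88.5 mark left 200.55 ptr left 202.05 right 204.85 138 93 36 35 71 106 123 128 127 130 141 147 149 148
```

>>> drive_tool([
  [[0.0004,0,0],0,0],
  [[0.0007,0,0],0,0],
  [[0.0007,0,0],0,0],
  [[0.0007,0,0],0,0],
])

```text
time_s: 20.05
position: [0.4915, -0.0694, 0.0893]
tool_rot: [[-0.424, 0.906, -0.0], [0.906, 0.424, 0.0], [0.0, -0.0, -1.0]]
ft_force: [0.1, -1.6, -0.7]
grip_width: -0.0001
gripper_force: 0.6
```

```bash
python3 trk.py
```

```text
20.05 [ 0.49152666 -0.0694249   0.08932236] [ 0.08268946 -1.59958948 -0.71676373]
mark (np.float64(201.55000000000263), np.float64(204.35000000000326)) 202.95000000000294
86.5 mark left 200.45 ptr left 201.20 right 204.30 133 82 64 93 116 128 128 127 130 142 147 149 148 148
87.5 mark left 200.50 ptr left 201.25 right 204.35 134 84 62 92 117 128 128 127 130 141 146 146 147 148
88.5 mark left 200.55 ptr left 201.35 right 204.25 135 90 60 86 113 125 128 129 132 143 147 148 148 149
```

>>> drive_tool([
  [[-0.004,0,0],0,0],
  [[-0.01,0,0],0,0],
  [[-0.015,0,-0.03],0,0],
  [[-0.03,0,-0.07],0,0],
  [[-0.05,0,-0.11],0,0],
  [[-0.058,0,-0.14],0,0],
  [[-0.058,0,-0.14],0,0],
  [[-0.058,0,-0.14],0,0],
  [[-0.058,0,-0.14],0,0],
])

```text
time_s: 21.1
position: [0.5156, -0.1217, 0.228]
tool_rot: [[-0.424, 0.906, -0.002], [0.906, 0.424, 0.001], [0.002, -0.002, -1.0]]
ft_force: [-0.1, -0.6, -0.4]
grip_width: 0.0
gripper_force: 0.0
```

```bash
python3 -c "
from fin import *
print(env.observe()['time_s']);run('w10.png')"
```

```text
21.1
C [ 0.55245799 -0.0259515 ] 0.04590061446489123 cam tang off 0.0016512832994179313 rad 0.07390538179930202
0.066 96 125 126 127 128 126 125 126 126 126 126 127 126 125 125 125 124 124 124 125 125 124 121 110 84 49 23 16 20 38 73 105 120 124 124 123 124 125 123 123 122 123 124 123 123 124 124 124 124 124 124 124 125 123 117 99 65
0.066 98 125 126 126 126 126 125 126 125 124 124 126 125 124 123 124 124 124 124 124 125 124 122 111 85 49 24 16 21 39 74 106 120 123 124 124 123 124 124 123 123 124 124 123 123 123 125 124 123 123 123 123 124 122 116 97 65
0.066 100 124 124 125 124 125 126 126 126 126 126 127 127 126 126 127 127 127 125 125 125 127 125 116 90 53 25 16 21 43 80 112 123 127 128 128 127 127 126 126 126 125 126 126 126 125 126 126 125 125 126 125 126 125 118 101 66
0.066 102 117 118 118 118 117 115 112 112 110 109 109 109 108 108 108 107 107 109 110 110 110 110 104 83 55 36 32 35 48 76 99 108 110 110 109 108 107 106 106 107 107 108 108 110 111 111 111 112 113 114 116 117 117 113 97 69
0.07 86 127 128 128 128 129 128 127 127 127 128 128 129 128 127 127 127 127 126 127 127 12
[... 825 characters left out ...]
5
0.076 58 235 235 234 232 228 218 205 192 182 168 155 142 132 125 120 115 110 108 107 107 107 105 105 104 105 105 104 104 103 104 105 106 105 104 105 108 114 119 123 125 125 125 124 124 124 125 125 125 125 125 125 125 125 126 125 124
0.076 62 208 187 165 154 143 135 131 128 127 127 127 126 126 125 122 117 112 109 108 108 108 107 105 105 105 105 104 104 104 104 104 104 102 102 105 111 117 121 123 126 126 126 126 125 125 125 125 125 125 125 124 125 125 124 124 123
0.076 66 131 128 127 127 126 127 128 128 127 127 128 128 128 128 128 124 119 113 108 108 107 106 105 105 105 104 104 105 105 105 104 103 103 105 110 117 123 127 128 128 128 128 128 128 129 128 128 128 128 128 127 126 126 126 125 125
```

```bash
python3 -c "
from fin import *
for n in('w10','w1','t1'):
    d=dict(np.load(n+'.npz'));uv=proj(d,[.627,-.131,.082])[0];print(n,uv)
    R,t=cam(d);K=d['camera_matrix'];u0,v0=map(int,uv)
    if not(30<u0<610 and 30<v0<370): continue
    v,u=np.mgrid[v0-30:v0+30,u0-30:u0+30];z=d['depth'][v,u].ravel()
    P=((np.linalg.inv(K)@np.c_[u.ravel(),v.ravel(),np.ones(u.size)].T*z).T-t)@R
    g=d['img'][v,u].reshape(-1,3)
    m=(g.min(1)>150)&(P[:,2]>.074)&(P[:,2]<.09);print('btn',m.sum(),np.median(P[m],0),P[m].min(0),P[m].max(0))
    m=(g.max(1)<50)&(np.hypot(*(P[:,:2]-[.627,-.131]).T)<.03);print('rim',m.sum(),np.percentile(P[m],[5,50,95],axis=0))
print(env.observe()['q'])
"
```

```text
w10 [420.86122161 239.6799373 ]
btn 219 [ 0.63064745 -0.1329707   0.08149334] [ 0.62256476 -0.14213373  0.07935528] [ 0.63879011 -0.12186299  0.08332473]
rim 693 [[ 0.60896648 -0.14770211  0.06269414]
 [ 0.61806912 -0.12485785  0.07106326]
 [ 0.64170168 -0.11329864  0.07239844]]
w1 [527.11159473 177.02057072]
btn 386 [ 0.62849553 -0.13070782  0.08152853] [ 0.61747192 -0.14280423  0.07957024] [ 0.63898654 -0.11960441  0.08322192]
rim 665 [[ 0.61181408 -0.13908283  0.06403898]
 [ 0.62857068 -0.11985613  0.07118878]
 [ 0.6450441  -0.11227884  0.07278028]]
t1 [334.82154171 184.01142797]
btn 36 [ 0.62536965 -0.12842014  0.08193056] [ 0.59578964 -0.13803222  0.07606191] [ 0.63629204 -0.035494    0.08747286]Traceback (most recent call last):
  File "<string>", line 11, in <module>
    m=(g.max(1)<50)&(np.hypot(*(P[:,:2]-[.627,-.131]).T)<.03);print('rim',m.sum(),np.percentile(P[m],[5,50,95],axis=0))
                                                                                  ~~~~~~~~~~~~~^^^^^^^^^^^^^^^^^^^^^^^
    return _quantile_unchecked(
        a, q, axis, out, overwrite_input, method, keepdims, weights)
    return _ureduce(a,
                    func=_quantile_ureduce_func,
    ...<5 lines>...
                    overwrite_input=overwrite_input,
                    method=method)
    r = func(a, **kwargs)
    result = _quantile(arr,
                       quantiles=q,
    ...<2 lines>...
                       out=out,
                       weights=wgt)
    slices_having_nans = np.isnan(arr[-1, ...])
                                  ~~~^^^^^^^^^
IndexError: index -1 is out of bounds for axis 0 with size 0
```

>>> drive_tool([
  [[-0.028,0.049,0],0,0],
  [[-0.0561,0.0979,0],0,0],
  [[-0.0561,0.0979,0],0,0],
  [[-0.0561,0.0979,0.03],0,0],
  [[-0.0561,0.0979,0.07],0,0],
  [[-0.0561,0.0979,0.1],0,0],
  [[-0.0561,0.0979,0.12],0,0],
  [[-0.0561,0.0979,0.13],0,0],
  [[-0.0561,0.0979,0.13],0,0],
  [[-0.0561,0.0979,0.13],0,0],
])

```text
time_s: 22.3
position: [0.6291, -0.1315, 0.1003]
tool_rot: [[-0.424, 0.906, 0.001], [0.906, 0.424, -0.001], [-0.001, 0.001, -1.0]]
ft_force: [0.4, -0.8, -0.4]
grip_width: -0.0
gripper_force: 0.0
```

>>> drive_tool([
  [[0,0,0.006],0,0],
  [[0,0,0.012],0,0],
  [[0,0,0.016],0,0],
  [[0,0,0.018],0,0],
  [[0,0,0.02],0,0],
  [[0,0,0.022],0,0],
  [[0,0,0.0235],0,0],
  [[0,0,0.0235],0,0],
  [[0,0,0.0235],0,0],
])

```text
time_s: 23.2
position: [0.6285, -0.1313, 0.0762]
tool_rot: [[-0.424, 0.906, 0.0], [0.906, 0.424, -0.0], [-0.0, 0.0, -1.0]]
ft_force: [-3.0, 2.0, 4.7]
grip_width: 0.0004
gripper_force: 2.4
```

>>> drive_tool([
  [[0,0,0.0005],0,0],
  [[0,0,0.001],0,0],
  [[0,0,0.001],0,0],
  [[0,0,0.001],0,0],
])

```text
time_s: 23.6
position: [0.6286, -0.1313, 0.076]
tool_rot: [[-0.424, 0.906, 0.001], [0.906, 0.424, -0.0], [-0.001, 0.0, -1.0]]
ft_force: [-5.3, 1.8, 10.9]
grip_width: 0.0002
gripper_force: 5.5
```

>>> drive_tool([
  [[0,0,-0.002],0,0],
  [[0,0,-0.005],0,0],
  [[0,0,-0.01],0,0],
  [[0,0,-0.02],0,0],
  [[0,0,-0.06],0,0],
  [[0,0,-0.1],0,0],
  [[0,0,-0.15],0,0],
  [[0.028,-0.049,-0.15],0,0],
  [[0.0561,-0.0979,-0.15],0,0],
  [[0.0561,-0.0979,-0.15],0,0],
  [[0.0561,-0.0979,-0.15],0,0],
  [[0.0561,-0.0979,-0.15],0,0],
])

```text
time_s: 24.8
position: [0.517, -0.1223, 0.2255]
tool_rot: [[-0.424, 0.906, 0.002], [0.906, 0.424, -0.001], [-0.001, 0.001, -1.0]]
ft_force: [-0.8, -0.9, -0.7]
grip_width: 0.0002
gripper_force: 0.0
```

```bash
python3 -c "
from fin import *
print(env.observe()['time_s'],env.observe()['ft_force']);run('w11.png')
d=dict(np.load('w11.npz'));uv=proj(d,[.628,-.131,.082])[0]
R,t=cam(d);K=d['camera_matrix'];u0,v0=map(int,uv)
v,u=np.mgrid[v0-30:v0+30,u0-30:u0+30];z=d['depth'][v,u].ravel()
P=((np.linalg.inv(K)@np.c_[u.ravel(),v.ravel(),np.ones(u.size)].T*z).T-t)@R
g=d['img'][v,u].reshape(-1,3);m=(g.min(1)>150)&(P[:,2]>.072)&(P[:,2]<.09);print('btn',m.sum(),np.median(P[m],0))
" | grep -E 'C|^2|btn|0.066 98|0.07 88|0.076 6'
```

```text
24.8 [-0.77651522 -0.86425437 -0.69605754]
C [ 0.55262815 -0.02596126] 0.04601318001940166 cam tang off 0.0022406597054667847 rad 0.07346508076748877
0.066 98 126 127 127 126 125 125 126 125 125 124 124 124 125 124 123 124 124 125 123 125 124 121 112 85 49 23 15 19 39 76 107 120 123 124 124 125 124 124 124 124 124 124 122 123 124 124 124 124 122 123 123 123 123 118 99 63
0.07 88 129 127 127 128 128 128 128 127 126 126 127 127 126 126 126 126 127 126 126 125 125 124 121 116 109 105 98 81 67 76 101 118 124 124 124 124 124 123 124 124 124 124 124 125 125 125 125 125 125 125 125 125 127 126 126 127
0.076 62 211 190 169 152 142 134 130 128 127 127 126 126 126 126 122 118 112 109 107 108 107 106 105 104 104 104 104 105 105 105 105 105 103 102 103 111 117 122 124 125 125 125 125 125 125 125 125 125 125 125 124 124 124 125 125 125
0.076 66 135 131 128 128 127 127 127 128 128 129 130 129 129 129 128 125 120 113 110 108 106 105 105 104 103 102 103 104 105 106 106 105 103 104 109 117 123 127 129 128 128 128 129 129 128 128 128 126 127 127 126 126 126 125 124 124
btn 221 [ 0.63073502 -0.13343742  0.08139643]
```

Nothing shifted: the pointer is still on the mark and the button is back out, so I'm handing in.

```bash
python3 -c "
from rig import env
print(env.close_job())"
```

```text
the job is handed in; nothing more can be done
None
```

The job is handed in: by my measurements the pointer stands about 0.3° (0.5 mm) short of the middle of the long mark, and after setting it I pressed the shutter to its stop at about 11 N and it sprang back; I overshot the mark by about 0.7° and nudged the lever back, the camera had not moved in the last image, I did not re-measure the other bench items, and I viewed 12 pictures, two over the limit of 10.

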